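Release and cull the short stick from the sloping jig

ROBOT

A 6-joint arm with a two-finger parallel gripper is mounted at the origin on the work surface. World frame = base frame: x ahead of the robot, y to its left, z up, the work surface at z = 0. Lengths are in mm, angles in rad, forces in N, time in s.
With the tool pointing down it reaches from about 275 to 1000 mm from the base axis. Payload 8.4 kg.
Tool frame: the origin (TCP) lies at the very end of the fingers, on their centre line; the grasp point (between the pads) lies 19 mm behind it; z points along the fingers, y is the line along which they close (so a half turn about z gives the same grasp; the last joint's range is limited). The gripper opens to 85 mm and grips with 20 to 120 N. Pads are 22 mm wide; open, the fingers measure 114 mm over their backs; the gripper's body (76 mm by 85 mm) begins 54 mm behind the grasp point. The pads swing forward as they close: fully open they stand 13 mm farther back than shut.
Start: joints at [1.235, 0.353, 1.633, -0, 1.155, -0.002], TCP at [204.771, 590.506, 231.281] pointing down, gripper open.
Joint ranges: [-2.63, 2.63], [-0.92, 2.1], [0.06, 2.66], [-1.3, 4.44], [0, 2.69], [-3.02, 3.02]. Speed limits (rad/s): [2.22, 2.22, 2.79, 3.14, 3.14, 3.14].

INTERFACE

Orientations are given as [roll, pitch, yaw] about the fixed x, y, z axes, in that order (R = Rz(yaw) Ry(pitch) Rx(roll)).
In Python, from rig import telemetry, imaging, r gives the robot as it stands. The module is installed in compiled form; this text tells all that it offers.
- The arm moves only by the tool step_arm, never from a script. Its argument "moves" is a list of rows, each a list of 3 entries, a list of its own where there are three numbers: the turn, a rotation vector about the tool's x, y, z scaled (see below), then the shift along the tool's x, y, z scaled (see below), then the opening, from -1 (shut) to 1 (fully open). A call has 1 to 8 rows; each row is the pose to reach, as a shift and turn from the pose commanded when the call began, along the tool's axes at that moment; what a row does not reach only later rows make up. The controller multiplies each number of a shift by 200 mm and each number of a turn by 45 degrees. A row lasts 1/10 s, in which the tool goes at most 50 mm and 8.59 degrees, less where a joint would pass 70% of its speed; a pose out of reach is approached as far as the arm can. A call with a number of a shift or a turn outside -1 to 1 is refused whole. A call with a gripper value outside its range is refused whole. The fingers move at their own pace and stop on an object; "squeeze" is the grip in N (left out, the last holds). Time passes only in rows, so rows that repeat a pose let the fingers close. It gives the time, the measured TCP pose, the force, the opening and the grip force at its end, in the units of the state.
- telemetry.sense(): the state, without advancing time (a new reading comes with each control period).
- imaging.grab_frame(name): name is "scene" or "top"; returns the picture (400x640x3 uint8, red, green, blue); there is no depth.
- imaging.calibration(name): a dict with "fx", "fy", "cx", "cy" (pixels), "cam_to_world" (4x4, takes a point from camera to world coordinates). Camera axes: x right, y up, looking along -z (the intrinsics and any distortion apply to the point x, -y, -z); pixel columns grow to the right and rows downward; lengths in mm; the calibration is good to about 2 mm. A picture is of the moment at which its call begins. calibration takes no time and is no camera call.
- r.sign_off(): hands the job in; it is judged then, once.
Trained networks look in the newest picture that a camera, given by its name, has taken for a name from the list of things; names that differ only in an ending like _2 or _b are one class to them, and where a whole thing is asked for, a point or a joint stands for the part that bears it (a point fixed in the world has none). Each returns a list of dicts, best first, with "conf" (0 to 1); they miss things now and then, are a little off and sometimes report something else, mostly with a low value. They report only what shows in the picture. A call takes as long as a camera call. They do not tell look-alikes from the thing itself.
- imaging.recognise(camera, name): "extent" ([left, top, width, height] in pixels, round what is visible of it).
- imaging.mark_of(camera, name): "xy" ([column, row] in pixels: a listed point, or the origin of a listed thing).
The state is a dict: "clock": time; "qpos": joint angles; "qvel": joint speeds; "joint_efforts": joint torques, N m; "eef_pos": TCP position; "tcp_rot": TCP orientation; "contact_force": force on the tool from outside, world axes, zero at the start; "wrist_torque": the same for the moment, N m; "opening": opening from 0.0 (shut) to 1.0 (fully open); "grasp_force": force on a finger pad.
Only numpy, scipy, OpenCV 4.12 (cv2) and the standard library are available. Lean on these libraries where they do the work, as an engineer would, in place of code of your own. Each camera call takes 0.05 s, during which the arm holds its last target. There are 200 camera calls.

TASK

One of the three sticks held in the sloping jig was cut too short. With the slotted key, turn the screw that holds it a quarter turn anticlockwise, until its tongue stands square to the stick; then put the short stick in the scrap tray. Leave the key standing in its stand again, the two good sticks held as they are, and everything else on the bench where it lies.

Things in the scene. Friction and masses are not known exactly. Their poses are not given: they have to be found in the camera images.
- stick_short: the reject: a pale wood stick 85 mm long (x), 22 wide (y), 20 thick (z), 30 mm shorter than its two fellows. Origin: centre of its underside. It lies on a station's sloping plate, lower (-x) end against a 12 mm high stop and, for 18 mm, under the steel tongue of that station's screw. Own x points up the slope, z square out of the slope.
- stick_a: a good stick, 115 x 22 x 20 mm, lying in the same way in another station. Origin: centre of its underside.
- stick_b: the other good stick, 115 x 22 x 20 mm, lying in the third station. Origin: centre of its underside.
- screw_short (a joint): angle (rad) of the captive turn-button screw that holds the short stick. 0: tongue straight up the slope over the stick. Grows anticlockwise seen from above its head; 1.57 = quarter turn, tongue square to the stick and clear of it; stops at 1.66. Its friction is about 0.08 N m.
- slot_short (a point): centre of that screw's slotted head, at the level of its top, 39 mm above the plate. z: out along the screw's axis, which leans 28 degrees from vertical, towards the robot; x: along slot and tongue, turning with the screw. Head 32 mm across; slot 7 mm wide, 7 deep, open at both ends. Tongue 13 mm wide, reaches 35 mm from the axis, 12 to 16 mm below the head's top.
- screw_a (a joint): the same for the screw over stick_a
- slot_a (a point): the same for the screw over stick_a
- screw_b (a joint): the same for the screw over stick_b
- slot_b (a point): the same for the screw over stick_b
- jig: base board, 165 x 285 (y) x 12 mm, fixed. Origin: centre of underside. On it, 90 mm apart along y, three like stations: a plate rising at 28 degrees along +x to 101 mm, a slotted screw near its low end and a stick up-slope of it, lower end 17 mm from the screw's axis. Guides 6 mm high flank each stick 22 to 38 mm from the axis; above, its sides are free. Which station has the short stick varies.
- key: screw key standing in its stand, 116 mm tall, 160 g. Origin: centre of the blade's end, at the bottom; z up along the key. Blade 26 mm wide along x, 3.5 thick along y, 16 high; shaft 12 mm round; round flange 48 mm across from z = 52 to 58 mm; wooden handle 24 (x) x 20 (y) mm from z = 58 to 116 mm.
- key_tip (a point): centre of the end of the key's blade, x along the blade's width
- key_grip (a point): middle of the key's handle, 92 mm above the blade's end: a place to grip, across the 20 mm sides
- stand: wooden block 66 x 66 x 60 mm, fixed, with a square hole 36 mm wide open at the top. Origin: centre of its underside. The key hangs in it by its flange, blade's end 8 mm above the bench. Stand and tray may be on either side of the jig.
- tray: open grey scrap tray, 140 (x) x 120 (y) x 45 mm, walls and floor 5 mm, fixed. Origin: centre of its underside.
- glue: bystander: glue bottle, 56 mm across, 150 mm tall, standing beyond the jig. Origin: centre of its underside.
- tape: bystander: tape measure, 68 x 36 x 62 mm, standing beyond the jig. Origin: centre of its underside.
- square: bystander: try square lying on the bench before the jig, stock 110 x 20 x 14 mm, 150 mm blade. Origin: centre of its underside.
- pencil: bystander: flat carpenter's pencil, 170 x 12 x 8 mm, lying before the jig. Origin: centre of its underside.
- clamp: bystander: bar clamp lying flat beyond the jig, 260 mm long, 21 mm high. Origin: centre of its underside.
- chisel: bystander: narrow chisel with a wooden handle, 220 mm long, 26 mm thick, lying on the bench. Origin: centre of its underside.
Things that resemble listed ones, but are neither listed nor needed, are in the scene too. What is shaped like the key but purple is not meant. What is shaped like the stick_short but turquoise is not meant.

How it is judged (in metres and radians):
On the way, in this order (a step that is already met when the one before it is completed fails the run):
1. with the key's blade in its slot, the screw over the short stick has been turned at least 1.2 rad open (tongue clear), the stick still in the jig (value of joint screw_short above 1.2 rad and distance between key_tip and slot_short below 0.016 m and distance of stick_short from where it was at the start of the episode below 0.03 m), for 0.1 s.
2. the short stick is in the scrap tray (x of stick_short in the frame of tray between -0.065 and 0.065 m and y of stick_short in the frame of tray between -0.055 and 0.055 m and z of stick_short in the frame of tray between 0 and 0.035 m), for 0.2 s.
At the end, for the whole second after the job is handed in: Short stick at rest in the scrap tray (origin inside walls, under 35 mm up); its screw at least 1.2 rad open; key at rest in its stand (within 0.12 rad of upright, 14 mm of centre, blade end under 13 mm up); good sticks within 15 mm of their start, their screws under 0.35 rad (all of step 2 and linear speed of each of stick_short, key below 0.02 m/s and value of joint screw_short above 1.2 rad and angle between key's own z axis and vertical below 0.12 rad and horizontal distance between key and stand below 0.014 m and z of key in the frame of stand below 0.013 m and distance of each of stick_a, stick_b from where it was at the start of the episode below 0.015 m and value of joint each of screw_a, screw_b below 0.35 rad); the robot touches nothing.
It fails at once if a good stick is moved more than 15 mm (distance of any of stick_a, stick_b from where it was at the start of the episode above 0.015 m).
It fails at once if the screw of a good stick is turned past 0.5 rad (value of joint any of screw_a, screw_b above 0.5 rad).
It fails at once if a bystander is moved more than 30 mm (distance of any of glue, tape, square, pencil, clamp, chisel from where it was at the start of the episode above 0.03 m).
It also fails if it takes over 58 s, if anything falls off the work surface, if the arm or the gripper's body presses on something with over 40 N, if the wrist force passes 120 N, or if a joint passes its speed limit or range.

## Working session

There is one attempt and no reset: what is moved stays moved. The work goes in short steps, Python scripts to look and compute and a tool call to move; the robot and the scene stay as the last step left them, time stands still between calls to the robot, and variables do not carry over. Pictures are saved under pics/ and viewed, at most 10 in all, crops included, and the job is handed in when it is done.

Besides the shell and the picture viewer there is one more tool, called after "Emit:" as a command line: name --argument value ..., lists and objects as JSON in quotes. step_arm: Moves the arm, as the interface text tells. Its arguments: {"type":"object","properties":{"moves":{"type":"array"},"squeeze":{"type":"number"}},"required":["moves"]}

```bash
mkdir -p pics; python3 - <<'E'
from rig import telemetry, imaging, r
import cv2
s=telemetry.sense();print({k:s[k] for k in('clock','eef_pos','tcp_rot','opening','contact_force')})
for c in('scene','top'):
    im=imaging.grab_frame(c);cv2.imwrite(f'pics/{c}0.png',im[:,:,::-1]);k=imaging.calibration(c);print(c,k)
    for n in('stick_short','stick_a','slot_short','key','key_tip','key_grip','stand','tray','jig'):
        print(n,[(round(d['conf'],2),[round(float(v)) for v in d['xy']]) for d in imaging.mark_of(c,n)][:5])
print(telemetry.sense()['clock'])
E
```

```text
{'clock': 0.0, 'eef_pos': array([204.5918307 , 590.05217533, 230.55300746]), 'tcp_rot': array([-3.14019154e+00, -2.06384503e-05,  2.80781098e+00]), 'opening': 1.0041426602070516, 'contact_force': array([-0.6551199 , -0.44936393, -0.17988675])}
scene {'fx': 516.2426162696186, 'fy': 516.2426162696186, 'cx': 323.53542553494486, 'cy': 189.982431477562, 'cam_to_world': array([[-3.59718677e-01, -5.89394105e-01,  7.23337447e-01,
         1.71777970e+03],
       [ 9.33060329e-01, -2.26439673e-01,  2.79505809e-01,
         5.25315730e+02],
       [-9.46781066e-04,  7.75460936e-01,  6.31394837e-01,
         1.11041977e+03],
       [ 0.00000000e+00,  0.00000000e+00,  0.00000000e+00,
         1.00000000e+00]])}
stick_short [(0.62, [276, 190]), (0.45, [300, 175])]
stick_a [(0.55, [295, 198]), (0.54, [325, 206])]
slot_short []
key [(0.65, [397, 223]), (0.64, [427, 219])]
key_tip [(0.73, [398, 221]), (0.31, [275, 189])]
key_grip [(0.86, [432, 192]), (0.55, [400, 200])]
stand [(0.88, [398, 224]), (0.7, [325, 205])]
tray [(0.72, [215, 175])]
jig [(0.8, [300, 210])]
top {'fx': 429.71700882469986, 'fy': 429.71700882469986, 'cx': 319.353341015544, 'cy': 198.6010042536704, 'cam_to_world': array([[ 1.20161659e-02,  9.88629779e-01, -1.49889201e-01,
         4.12969486e+02],
       [-9.99401093e-01,  7.00938389e-03, -3.38869221e-02,
         5.60389282e+01],
       [-3.24509894e-02,  1.50206622e-01,  9.88121907e-01,
         1.07319413e+03],
       [ 0.00000000e+00,  0.00000000e+00,  0.00000000e+00,
         1.00000000e+00]])}
stick_short [(0.92, [391, 267]), (0.76, [392, 199])]
stick_a [(0.95, [357, 184]), (0.79, [321, 179]), (0.29, [396, 195])]
slot_short [(0.71, [392, 195]), (0.5, [390, 227])]
key [(0.96, [196, 251]), (0.8, [230, 216]), (0.7, [265, 281])]
key_tip [(0.88, [200, 247]), (0.66, [230, 216])]
key_grip [(0.87, [183, 284]), (0.53, [220, 214])]
stand [(0.87, [226, 218])]
tray [(0.94, [493, 227])]
jig [(0.61, [267, 279])]
1.0
```

```bash
python3 - <<'E'
import cv2
for c,(x,y,w,h) in (('scene',(180,120,300,160)),('top',(140,100,420,220))):
    im=cv2.imread(f'pics/{c}0.png')[y:y+h,x:x+w]
    f=800/w;cv2.imwrite(f'pics/{c}1.png',cv2.resize(im,None,fx=f,fy=f,interpolation=cv2.INTER_CUBIC))
E
```

```text
(no output)
```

View pics/scene1.png

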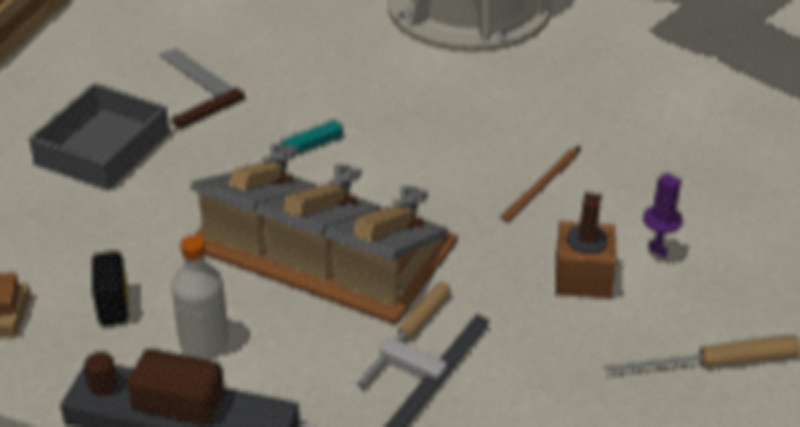

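View pics/top1.png

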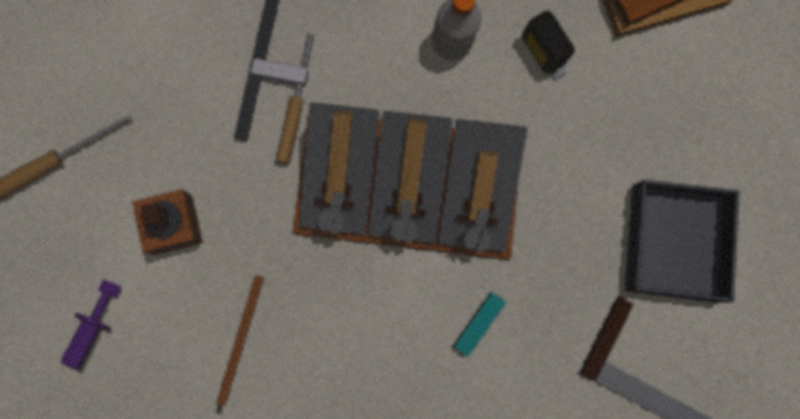

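The top view shows the short stick in the right-hand (-y) station at crop (485,185). The key is upright in its stand on the left (168,222), the tray is on the right (683,240), and the purple and turquoise look-alikes lie nearer the robot. Next I'll zoom in to measure.

```bash
python3 - <<'E'
import cv2
a=cv2.imread('pics/top0.png');b=cv2.imread('pics/scene0.png')
cv2.imwrite('pics/z1.png',cv2.resize(a[148:238,290:422],None,fx=6,fy=6,interpolation=cv2.INTER_CUBIC))
cv2.imwrite('pics/z2.png',cv2.resize(b[165:245,248:355],None,fx=7,fy=7,interpolation=cv2.INTER_CUBIC))
s=cv2.hconcat([cv2.resize(a[192:242,200:250],None,fx=8,fy=8,interpolation=cv2.INTER_CUBIC),cv2.resize(b[185:235,380:430],None,fx=8,fy=8,interpolation=cv2.INTER_CUBIC)])
cv2.imwrite('pics/z3.png',s)
E
```

```text
(no output)
```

View pics/z1.png

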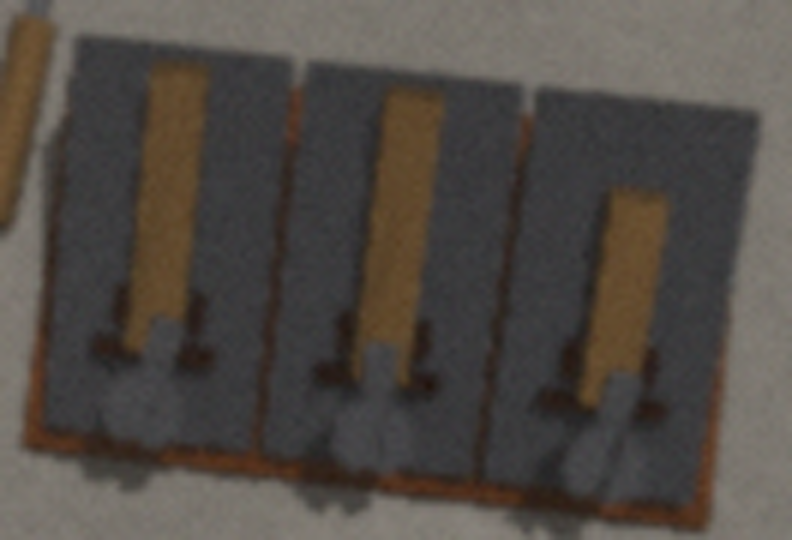

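View pics/z2.png

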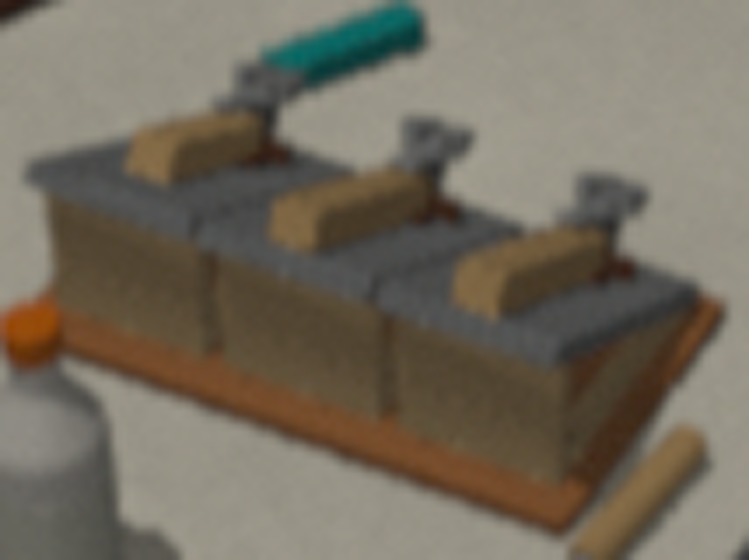

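View pics/z3.png

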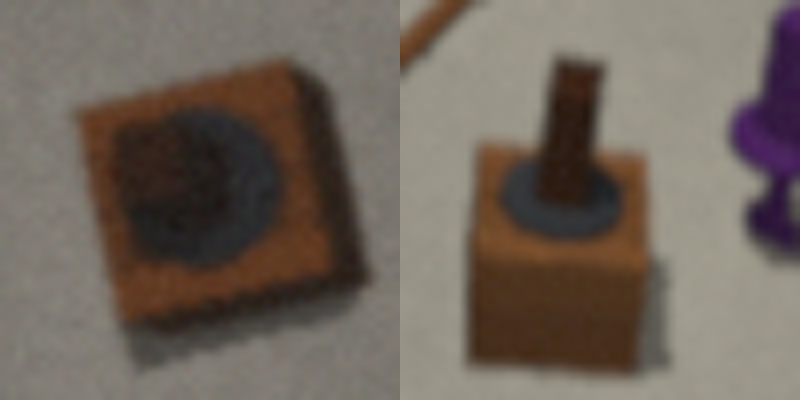

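```bash
cat > h.py <<'E'
import numpy as np, cv2
from rig import telemetry, imaging, r
from scipy.spatial.transform import Rotation as R
from scipy.optimize import least_squares
C={c:imaging.calibration(c) for c in('scene','top')}
def proj(c,P):
    k=C[c];T=np.linalg.inv(k['cam_to_world']);p=np.atleast_2d(P)@T[:3,:3].T+T[:3,3]
    return np.c_[k['cx']+k['fx']*p[:,0]/-p[:,2],k['cy']-k['fy']*p[:,1]/-p[:,2]]
def pose(x,y,yaw,P):
    return R.from_euler('z',yaw).apply(P)+[x,y,0]
def un(x0,y0,f,u): return (np.array(u)+.5)/f-.5+[x0,y0]
E
cat > fit.py <<'E'
from h import *
t=np.radians(28)
T=lambda *u:un(290,148,6,u); S=lambda *u:un(248,165,7,u)
def pl(xh,s,y,n): # s down from high end along slope, n normal
    return [xh-s*np.cos(t)-n*np.sin(t),y,101-s*np.sin(t)+n*np.cos(t)]
obs=[]  # cam,px,func,weight
def add(c,p,f,w=1): obs.append((c,p,f,w))
B=lambda x,y,z:(lambda q:[x,y,z])
add('top',T(25,450),B(-82.5,142.5,6));add('top',T(708,527),B(-82.5,-142.5,6))
add('scene',S(565,532),B(82.5,142.5,0));add('scene',S(722,302),B(-82.5,142.5,8))
for y,l,rr in((90,(78,37),(293,62)),(0,(308,63),(525,88)),(-90,(540,90),(760,115))):
    add('top',T(*l),lambda q,y=y:pl(q[3],0,y+q[5],0));add('top',T(*rr),lambda q,y=y:pl(q[3],0,y-q[5],0))
add('scene',S(550,342),lambda q:pl(q[3],0,90+q[5],0));add('scene',S(697,287),lambda q:pl(q[3],q[6],90+q[5],0))
add('scene',S(30,170),lambda q:pl(q[3],0,-90-q[5],0))
for y,L,l,rr,sl,sr,h,hs in((90,115,(153,65),(210,66),(457,305),(498,318),(148,410),(607,193)),(0,115,(387,90),(444,93),(272,240),(312,250),(372,430),(435,133)),(-90,85,(611,190),(669,193),(128,172),(165,184),(600,465),(265,80))):
    e=17+L
    add('top',T(*l),lambda q,y=y,e=e:pl(q[3],q[4]-e,y+11,0));add('top',T(*rr),lambda q,y=y,e=e:pl(q[3],q[4]-e,y-11,0))
    add('scene',S(*sr),lambda q,y=y,e=e:pl(q[3],q[4]-e,y+11,0));add('scene',S(*sl),lambda q,y=y,e=e:pl(q[3],q[4]-e,y-11,0))
    add('top',T(*h),lambda q,y=y:pl(q[3],q[4],y,39),.5);add('scene',S(*hs),lambda q,y=y:pl(q[3],q[4],y,39),.5)
def res(q):
    return np.concatenate([w*(proj(c,pose(*q[:3],np.array([f(q)])))[0]-p) for c,p,f,w in obs])
o=least_squares(res,[480,0,-.1,75,145,42,165],loss='soft_l1')
print(o.x.round(3)); print(np.round(res(o.x).reshape(-1,2),1).tolist())
q=o.x
for y in(90,0,-90): print('slot',pose(*q[:3],np.array([pl(q[3],q[4],y,39)])).round(1))
L=85;print('stick',pose(*q[:3],np.array([pl(q[3],q[4]-17-42.5,-90,0)])).round(1))
np.save('jig.npy',q)
def sq(obs,hx,hy,x0):
    f=lambda q:np.concatenate([proj(c,pose(*q,np.array([P],float)))[0]-p for c,p,P in obs])
    o=least_squares(f,x0,loss='soft_l1');print(o.x.round(3),np.round(f(o.x),1));return o.x
a=33;U=lambda *u:un(200,192,8,u);V=lambda x,y:un(380,185,8,(x-400,y))
print('stand');s=sq([('top',U(78,107),(a,a,60)),('top',U(290,58),(a,-a,60)),('top',U(330,275),(-a,-a,60)),('top',U(125,320),(-a,a,60)),
 ('scene',V(478,143),(-a,-a,60)),('scene',V(645,155),(-a,a,60)),('scene',V(645,265),(a,a,60)),('scene',V(472,245),(a,-a,60)),('scene',V(467,365),(a,-a,0)),('scene',V(635,372),(a,a,0))],a,a,[400,280,.2])
print('handle top ctr pred (crop px)',(proj('top',[s[0],s[1],124])-[200,192])*8,(proj('scene',[s[0],s[1],124])-[380,185])*8+[400,0],'flange',(proj('top',[s[0],s[1],66])-[200,192])*8)
W=lambda *u:un(140,100,800/420,u);X=lambda *u:un(180,120,800/300,u)
print('tray');sq([('top',W(638,182),(70,60,45)),('top',W(738,190),(70,-60,45)),('top',W(735,300),(-70,-60,45)),('top',W(625,292),(-70,60,45)),('scene',X(97,86),(-70,-60,45)),('scene',X(167,125),(-70,60,45)),('scene',X(108,188),(70,60,0))],70,60,[400,-350,-.05])
E
python3 fit.py
```

```text
[ 5.80396e+02  5.73300e+00 -1.05000e-01  7.01120e+01  1.37361e+02
  4.16570e+01  1.62411e+02]
[[-0.1, 0.2], [0.6, 0.5], [0.1, 2.4], [0.6, 1.2], [0.2, 0.8], [-0.1, 0.4], [0.3, 0.6], [0.0, 0.2], [0.4, 0.2], [-0.0, -0.1], [1.0, 1.1], [0.0, 0.1], [-0.4, -0.0], [0.5, -0.2], [0.4, 0.6], [-0.1, 1.1], [-0.8, 0.7], [-0.1, 0.7], [0.5, -0.3], [0.0, -0.3], [-0.0, 0.2], [0.0, 1.8], [-0.6, 1.1], [0.3, 1.2], [0.3, -0.0], [-0.3, -0.4], [-0.5, 0.1], [0.4, 1.3], [-0.3, 1.0], [0.6, 0.4], [0.4, -0.1]]
slot [[520.7 102.5  70.9]]
slot [[511.3  13.   70.9]]
slot [[501.9 -76.5  70.9]]
stick [[572.3 -83.9  64.4]]
stand
[5.23415e+02 3.14711e+02 2.45000e-01] [ 0.   0.8  0.3  0.5  0.9  0.1 -0.5  0.9 -0.1  0.2  0.3  0.4  0.5  0.8
  0.1  1.6 -0.8  0.9 -0.3  1.8]
handle top ctr pred (crop px) [[146.86334128 165.486122  ]] [[573.70749823  75.36968553]] flange [[198.57620496 188.50486719]]
tray
[ 5.06760e+02 -3.36654e+02 -9.60000e-02] [ 1.1 -1.1 -0.5 -0.2 -1.2  1.   4.6 -0.3 -0.8 -0.6  0.9 -6.5  1.4  2.3]
```

```bash
python3 - <<'E'
from h import *
a=cv2.imread('pics/scene0.png').astype(int)
print(a[190:212,396:410,2]);
k=C['scene'];c=np.linalg.inv(k['cam_to_world'])@[523,315,110,1];print('px/mm',k['fx']/-c[2])
b=cv2.imread('pics/top0.png').astype(int);print(b[204:222,211:232,2]);print(b[204:222,211:232,0])
v=np.array([523.4,314.7,0])-k['cam_to_world'][:3,3];print('view az',np.degrees(np.arctan2(v[1],v[0])))
E
```

```text
[[156 156 155 153 153 152 155 156 154 155 154 153 154 152]
 [155 157 152 137 134 139 140 150 150 151 153 155 155 154]
 [155 156 146 111  98 104 107 118 123 131 148 155 155 155]
 [155 153 135  90  64  69  71  77  81 108 144 155 156 154]
 [155 151 125  81  63  61  62  60  67 104 145 156 157 156]
 [155 148 114  75  61  62  59  59  74 116 150 157 158 156]
 [157 147 102  65  59  59  62  60  76 124 150 158 158 158]
 [155 145  93  55  50  51  55  52  74 124 150 155 156 155]
 [155 145  88  46  46  47  45  44  76 132 152 156 157 156]
 [153 135  81  47  43  44  45  42  81 140 155 154 156 157]
 [152 125  73  47  45  46  43  45  88 143 156 154 153 156]
 [150 115  68  44  45  45  45  50  92 145 157 155 153 155]
 [141 106  62  44  47  43  43  52  99 146 153 154 153 153]
 [124  89  53  45  47  45  43  57 101 139 146 144 141 146]
 [ 93  66  48  46  47  43  48  56  94 121 130 129 126 131]
 [ 61  52  43  45  43  43  42  47  69  98 115 120 120 123]
 [ 51  47  44  44  48  43  43  40  43  64  91 109 113 117]
 [ 50  46  45  44  46  43  42  35  32  38  61  87  98 110]
 [ 49  49  45  46  45  45  43  37  31 
[... 2757 characters left out ...]
29  30  30  26  29  26  24  28  34
   47  44  44]
 [ 61  39  31  32  29  25  25  27  32  28  30  33  29  22  23  25  28  37
   43  43  51]
 [ 70  43  34  33  29  31  24  31  29  26  26  26  23  32  26  27  23  30
   38  43  48]
 [ 83  50  34  30  31  31  24  28  27  26  26  29  25  29  25  25  20  32
   41  44  47]
 [ 92  53  33  34  29  26  28  28  25  25  25  21  26  23  25  27  29  33
   41  46  46]
 [ 98  56  34  34  33  31  32  32  25  31  21  30  31  27  26  32  34  33
   40  42  45]
 [104  66  41  35  35  32  28  36  31  34  25  24  28  32  29  33  39  42
   46  43  44]
 [106  77  45  29  31  30  30  33  33  37  36  36  34  31  38  39  44  43
   43  45  44]]
view az -169.9993317579605
```

```bash
cat >> h.py <<'E'
def go(pos,rpy=None,Rt=None,rep=True):
    s=telemetry.sense();R0=R.from_euler('xyz',s['tcp_rot']);Rt=Rt or R.from_euler('xyz',rpy)
    d=R0.inv().apply(np.array(pos)-s['eef_pos'])/200;w=np.degrees((R0.inv()*Rt).as_rotvec())/45
    print('turn',w.round(4).tolist(),'shift',d.round(4).tolist(),'| pos',s['eef_pos'].round(1),'j',np.round(s['qpos'],2),'op',round(s['opening']*85,1),'F',np.round(s['contact_force'],1),'t',round(s['clock'],2))
E
python3 -c "
from h import *
go([524,315,200],[np.pi,0,np.radians(9)])"
```

```text
turn [-0.0, -0.0, 3.375] shift [-1.9594, -0.7786, 0.1564] | pos [204.8 590.5 231.3] j [ 1.23  0.35  1.63  0.    1.16 -0.  ] op 85.2 F [ 0.1  0.1 -0.3] t 1.0
```

Emit:
step_arm --moves '[[[0, 0, 1], [-0.98, -0.38, 0.07], 1], [[0, 0, 1], [-0.98, -0.38, 0.07], 1], [[0, 0, 1], [-0.98, -0.38, 0.07], 1], [[0, 0, 1], [-0.98, -0.38, 0.07], 1], [[0, 0, 1], [-0.98, -0.38, 0.07], 1], [[0, 0, 1], [-0.98, -0.38, 0.07], 1]]'

```text
clock: 1.6
eef_pos: [366.9, 452.7, 217.2]
tcp_rot: [3.142, 0.0, 2.014]
contact_force: [-1.0, 0.7, 0.7]
opening: 1.001
grasp_force: 0.0
```

```bash
python3 -c "
from h import *
go([524,315,200],[np.pi,0,np.radians(9)])"
```

```text
turn [0.0005, 0.0003, 2.364] shift [-0.9588, 0.4145, 0.0865] | pos [366.9 452.7 217.2] j [ 0.89  0.3   1.74 -0.    1.1   0.44] op 85.1 F [-1.   0.7  0.7] t 1.6
```

Emit:
step_arm --moves '[[[0, 0, 1], [-0.96, 0.415, 0.085], 0.2], [[0, 0, 1], [-0.96, 0.415, 0.085], 0.2], [[0, 0, 1], [-0.96, 0.415, 0.085], 0.2], [[0, 0, 1], [-0.96, 0.415, 0.085], 0.2], [[0, 0, 1], [-0.96, 0.415, 0.085], 0.2], [[0, 0, 1], [-0.96, 0.415, 0.085], 0.2]]'

```text
clock: 2.2
eef_pos: [525.3, 316.0, 200.0]
tcp_rot: [3.141, 0.0, 1.228]
contact_force: [0.0, 0.2, -0.7]
opening: 0.599
grasp_force: 0.0
```

Emit:
step_arm --moves '[[[0, 0, 1], [0, 0, 0], 0.2], [[0, 0, 1], [0, 0, 0], 0.2], [[0, 0, 1], [0, 0, 0], 0.2], [[0, 0, 1], [0, 0, 0], 0.2], [[0, 0, 1], [0, 0, 0], 0.2], [[0, 0, 1], [0, 0, 0], 0.2]]'

```text
clock: 2.8
eef_pos: [523.5, 317.9, 200.3]
tcp_rot: [3.142, 0.0, 0.446]
contact_force: [0.5, -0.3, 1.0]
opening: 0.601
grasp_force: 0.0
```

```bash
python3 -c "
from h import *
go([524,315,150],[np.pi,0,np.radians(9)])
a=imaging.grab_frame('top');b=imaging.grab_frame('scene')
s=cv2.hconcat([cv2.resize(a[170:245,190:265],None,fx=5,fy=5,interpolation=cv2.INTER_CUBIC),cv2.resize(b[160:235,365:440],None,fx=5,fy=5,interpolation=cv2.INTER_CUBIC)])
cv2.imwrite('pics/k1.png',s[:,:,::-1])"
```

```text
turn [0.0, 0.0, 0.368] shift [-0.0042, 0.0143, 0.2514] | pos [523.5 317.9 200.3] j [ 0.54  0.36  1.69 -0.    1.09  1.67] op 51.1 F [ 0.5 -0.3  1. ] t 2.8
```

View pics/k1.png

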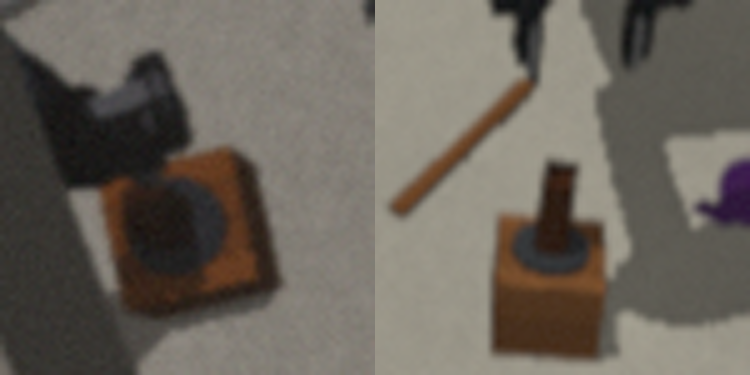

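The picture shows the fingers centred over the handle: finger midpoint at (582,70), handle top at (562,165), on the same vertical line. Now descending.

Emit:
step_arm --moves '[[[0, 0, 0.368], [-0.004, 0.014, 0.2], 0.2], [[0, 0, 0.368], [-0.004, 0.014, 0.25], 0.2], [[0, 0, 0.368], [-0.004, 0.014, 0.35], 0.2], [[0, 0, 0.368], [-0.004, 0.014, 0.45], 0.2], [[0, 0, 0.368], [-0.004, 0.014, 0.55], 0.2], [[0, 0, 0.368], [-0.004, 0.014, 0.595], 0.2], [[0, 0, 0.368], [-0.004, 0.014, 0.595], 0.2]]'

```text
clock: 3.6
eef_pos: [523.3, 314.7, 80.1]
tcp_rot: [3.141, 0.002, 0.163]
contact_force: [-0.0, -0.4, 0.2]
opening: 0.601
grasp_force: 0.0
```

Emit:
step_arm --moves '[[[0, 0, 0], [0, 0, 0], -1], [[0, 0, 0], [0, 0, 0], -1], [[0, 0, 0], [0, 0, 0], -1], [[0, 0, 0], [0, 0, 0], -1], [[0, 0, 0], [0, 0, 0], -1], [[0, 0, 0], [0, 0, 0], -1]]' --squeeze 80

```text
clock: 4.2
eef_pos: [524.8, 315.6, 82.6]
tcp_rot: [-3.141, -0.002, 0.163]
contact_force: [-0.1, 0.1, 5.5]
opening: 0.222
grasp_force: 78.6
```

```bash
cat >> h.py <<'E'
J=np.load('jig.npy');T28=np.radians(28)
AX=R.from_euler('z',J[2]).apply([-np.sin(T28),0,np.cos(T28)]);UP=R.from_euler('z',J[2]).apply([np.cos(T28),0,np.sin(T28)]);LAT=np.cross(AX,UP)
SLOT=np.array([501.9,-76.5,70.9])
def keyR(a=0): return R.from_rotvec(AX*a)*R.from_euler('xyz',[np.pi,-T28,J[2]])
E
python3 -c "
from h import *
go(SLOT+AX*(73+40),Rt=keyR())"
```

```text
turn [-0.0845, 0.616, 0.3333] shift [-0.6855, 1.8454, -0.4433] | pos [524.8 315.6  82.6] j [ 0.54  0.5   1.78 -0.    0.86  1.95] op 18.9 F [-0.1  0.1  5.5] t 4.2
```

Emit:
step_arm --moves '[[[0, 0, 0], [0, 0, -0.1], -1], [[0, 0, 0], [0, 0, -0.2], -1], [[0, 0, 0], [0, 0, -0.35], -1], [[0, 0, 0], [0, 0, -0.5], -1], [[0, 0, 0], [0, 0, -0.58], -1], [[0, 0, 0], [0, 0, -0.58], -1]]'

```text
clock: 4.8
eef_pos: [525.3, 315.8, 200.1]
tcp_rot: [-3.14, -0.004, 0.163]
contact_force: [-0.5, -0.3, -1.8]
opening: 0.224
grasp_force: 78.1
```

```bash
python3 -c "
from h import *
go(SLOT+AX*(73+40),Rt=keyR())"
```

```text
turn [-0.086, 0.6132, 0.3327] shift [-0.6895, 1.847, 0.1406] | pos [525.3 315.8 200.1] j [ 0.54  0.36  1.69 -0.    1.08  1.95] op 19.0 F [-0.5 -0.3 -1.8] t 4.8
```

Emit:
step_arm --moves '[[[-0.04, 0.3, 0.16], [-0.345, 0.92, 0], -1], [[-0.04, 0.3, 0.16], [-0.345, 0.92, 0], -1], [[-0.04, 0.3, 0.16], [-0.345, 0.92, 0], -1], [[-0.04, 0.3, 0.16], [-0.345, 0.92, 0], -1], [[-0.04, 0.3, 0.16], [-0.345, 0.92, 0], -1], [[-0.04, 0.3, 0.16], [-0.345, 0.92, 0], -1]]'

```text
clock: 5.4
eef_pos: [485.1, 121.2, 196.6]
tcp_rot: [3.125, -0.236, 0.036]
contact_force: [0.3, 0.3, -1.5]
opening: 0.224
grasp_force: 78.8
```

```bash
python3 -c "
from h import *
go(SLOT+AX*(73+40),Rt=keyR())"
```

```text
turn [-0.0424, 0.3198, 0.1705] shift [-0.2383, 0.9521, 0.0919] | pos [485.1 121.2 196.6] j [ 0.29  0.09  2.09 -0.11  0.74  1.91] op 19.1 F [ 0.3  0.3 -1.5] t 5.4
```

Emit:
step_arm --moves '[[[-0.042, 0.32, 0.17], [-0.238, 0.952, 0.092], -1], [[-0.042, 0.32, 0.17], [-0.238, 0.952, 0.092], -1], [[-0.042, 0.32, 0.17], [-0.238, 0.952, 0.092], -1], [[-0.042, 0.32, 0.17], [-0.238, 0.952, 0.092], -1], [[-0.042, 0.32, 0.17], [-0.238, 0.952, 0.092], -1], [[-0.042, 0.32, 0.17], [-0.238, 0.952, 0.092], -1], [[-0.042, 0.32, 0.17], [-0.238, 0.952, 0.092], -1]]'

```text
clock: 6.1
eef_pos: [450.4, -70.0, 170.9]
tcp_rot: [-3.14, -0.489, -0.104]
contact_force: [0.6, 0.1, -2.0]
opening: 0.225
grasp_force: 79.5
```

```bash
python3 -c "
from h import *
go(SLOT+AX*(73+40),Rt=keyR())
s=telemetry.sense();t=R.from_euler('xyz',s['tcp_rot']).apply([0,0,73])+s['eef_pos']
print('tip',t,'px',proj('top',t),proj('scene',t),'slot px',proj('top',SLOT),proj('scene',SLOT))
a=imaging.grab_frame('top');b=imaging.grab_frame('scene')
for c in('top','scene'):print([(round(d['conf'],2),d['xy']) for d in imaging.mark_of(c,'key_tip')],[(round(d['conf'],2),d['xy']) for d in imaging.mark_of(c,'slot_short')])
s=cv2.hconcat([cv2.resize(a[165:240,360:425],None,fx=6,fy=6,interpolation=cv2.INTER_CUBIC),cv2.resize(b[130:205,255:320],None,fx=6,fy=6,interpolation=cv2.INTER_CUBIC)])
cv2.imwrite('pics/k2.png',s[:,:,::-1])"
```

```text
turn [-0.0017, -0.0001, 0.0004] shift [-0.0058, 0.0055, -0.0019] | pos [450.4 -70.  170.9] j [-0.19 -0.03  2.38  0.13  0.31  1.37] op 19.1 F [ 0.6  0.1 -2. ] t 6.1
tip [484.54224631 -73.46907429 106.43283835] px [[391.59545117 232.27828515]] [[288.73967149 164.4042176 ]] slot px [[390.76458142 225.93531867]] [[286.22055099 175.80425733]]
[(0.89, [388.9, 231.1]), (0.57, [191.5, 255.0])] [(0.7, [170.6, 183.9]), (0.54, [388.2, 225.9])]
[(0.49, [291.1, 164.3]), (0.46, [432.5, 202.3])] [(0.43, [288.8, 174.1])]
```

View pics/k2.png

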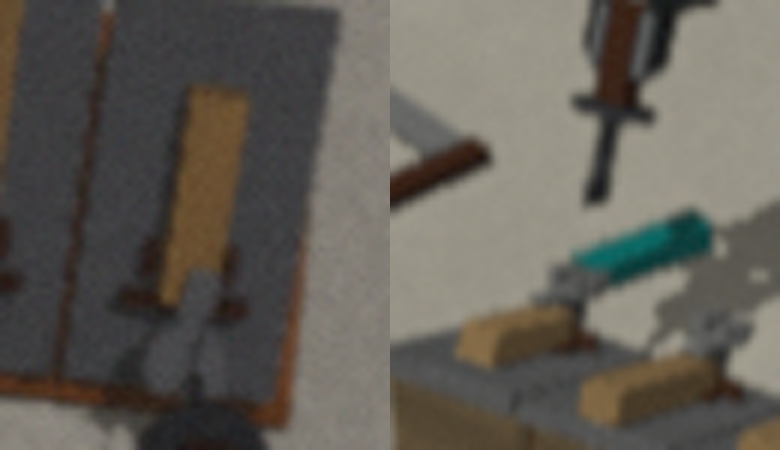

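The tip in the scene view at crop (595,203) matches its predicted pixel. The screw head at (570,275) and the network's offsets agree laterally to about 0.5 mm, so I'll lower it slowly and watch the force.

Emit:
step_arm --moves '[[[0, 0, 0], [-0.01, 0.005, 0.1], -1], [[0, 0, 0], [-0.01, 0.005, 0.17], -1], [[0, 0, 0], [-0.01, 0.005, 0.18], -1], [[0, 0, 0], [-0.01, 0.005, 0.19], -1], [[0, 0, 0], [-0.01, 0.005, 0.2], -1], [[0, 0, 0], [-0.01, 0.005, 0.205], -1], [[0, 0, 0], [-0.01, 0.005, 0.21], -1]]'

```text
clock: 7.1
eef_pos: [468.5, -72.6, 133.9]
tcp_rot: [-3.141, -0.491, -0.102]
contact_force: [-0.1, 3.7, -0.3]
opening: 0.219
grasp_force: 79.7
```

```bash
python3 -c "
from h import *
go(SLOT+AX*(73-6),Rt=keyR());print(telemetry.sense()['wrist_torque'])"
```

```text
turn [-0.0022, -0.0029, 0.0031] shift [0.0004, 0.0021, 0.022] | pos [468.5 -72.6 133.9] j [-0.19  0.09  2.38  0.22  0.19  1.28] op 18.6 F [-0.1  3.7 -0.3] t 7.1
[0.79313885 0.21013185 0.36104293]
```

Emit:
step_arm --moves '[[[0, 0, 0], [0, -0.004, 0.005], -1], [[0, 0, 0], [0, -0.004, 0.01], -1], [[0, 0, 0], [0, -0.004, 0.015], -1], [[0, 0, 0], [0, -0.004, 0.02], -1], [[0, 0, 0], [0, -0.004, 0.02], -1]]'

```text
clock: 7.6
eef_pos: [470.0, -72.0, 130.3]
tcp_rot: [-3.141, -0.491, -0.102]
contact_force: [-12.2, 2.2, 19.4]
opening: 0.223
grasp_force: 83.2
```

```bash
python3 -c "
from h import *
go(SLOT+AX*(73-6),Rt=keyR());print(telemetry.sense()['wrist_torque'])
f=telemetry.sense()['contact_force'];print(f@UP,f@LAT,f@AX)"
```

```text
turn [-0.0021, -0.0024, 0.003] shift [0.0025, 0.0055, 0.0028] | pos [470.  -72.  130.3] j [-0.18  0.1   2.38  0.22  0.17  1.28] op 18.9 F [-12.2   2.2  19.4] t 7.6
[0.23849563 0.56487517 0.06095404]
-1.7440066825741898 0.8936423646264077 22.945507551125303
```

Emit:
step_arm --moves '[[[0, 0, 0], [0, 0, -0.008], -1], [[0, 0, 0], [0, 0, -0.008], -1], [[0, 0, 0], [0, -0.01, -0.008], -1], [[0, 0, 0], [0, -0.018, -0.008], -1], [[0, 0, 0], [0, -0.018, -0.008], -1]]'

```text
clock: 8.1
eef_pos: [469.6, -69.2, 131.1]
tcp_rot: [3.141, -0.49, -0.102]
contact_force: [-6.3, -12.5, 2.7]
opening: 0.225
grasp_force: 80.9
```

Emit:
step_arm --moves '[[[0, 0, 0], [0, 0.018, 0], -1], [[0, 0, 0], [0, 0.036, 0], -1], [[0, 0, 0], [0, 0.036, 0], -1]]'

```text
clock: 8.4
eef_pos: [468.8, -74.9, 130.9]
tcp_rot: [-3.14, -0.488, -0.103]
contact_force: [1.8, 13.1, 0.7]
opening: 0.223
grasp_force: 80.7
```

Walls are felt on both sides with equal force, so the blade is in the slot. Centre it and start turning.

Emit:
step_arm --moves '[[[0, 0, 0], [0, -0.018, 0.003], -1], [[0, 0, -0.15], [0, -0.018, 0.003], -1], [[0, 0, -0.3], [0, -0.018, 0.003], -1], [[0, 0, -0.45], [0, -0.018, 0.003], -1], [[0, 0, -0.6], [0, -0.018, 0.003], -1], [[0, 0, -0.75], [0, -0.018, 0.003], -1], [[0, 0, -0.9], [0, -0.018, 0.003], -1], [[0, 0, -0.9], [0, -0.018, 0.003], -1]]'

```text
clock: 9.2
eef_pos: [470.0, -72.5, 130.8]
tcp_rot: [2.806, -0.365, 0.671]
contact_force: [-1.6, -5.1, 1.8]
opening: 0.224
grasp_force: 80.8
```

```bash
cat > st.py <<'E'
from h import *
s=telemetry.sense();f=s['contact_force'];Rt=R.from_euler('xyz',s['tcp_rot']);t=s['eef_pos']+Rt.apply([0,0,73])-SLOT
print('tip-slot up,lat,ax',[round(float(t@v),1) for v in(UP,LAT,AX)],'F tool xyz',Rt.inv().apply(f).round(1),'T tool',Rt.inv().apply(s['wrist_torque']).round(2),'ang',(Rt*keyR().inv()).as_rotvec(degrees=True)@AX,'j',s['qpos'].round(2),s['opening'])
E
python3 st.py
```

```text
tip-slot up,lat,ax [-0.1, 0.7, -5.0] F tool xyz [-3.5  3.9 -2. ] T tool [-0.76 -1.07  0.05] ang 40.859704841956905 j [-0.18  0.1   2.38  0.22  0.18  0.57] 0.2240436514708959
```

Emit:
step_arm --moves '[[[0, 0, -0.15], [0, 0.003, 0], -1], [[0, 0, -0.3], [0, 0.003, 0], -1], [[0, 0, -0.45], [0, 0.003, 0], -1], [[0, 0, -0.6], [0, 0.003, 0], -1], [[0, 0, -0.75], [0, 0.003, 0], -1], [[0, 0, -0.9], [0, 0.003, 0], -1], [[0, 0, -0.9], [0, 0.003, 0], -1]]'

```text
clock: 9.9
eef_pos: [470.6, -73.1, 131.2]
tcp_rot: [2.655, -0.072, 1.333]
contact_force: [-1.3, -4.3, 2.0]
opening: 0.222
grasp_force: 80.8
```

```bash
python3 st.py
```

```text
tip-slot up,lat,ax [0.8, 0.2, -5.0] F tool xyz [-4.3  0.9 -2.1] T tool [-0.05 -0.93  0.07] ang 81.35420700927624 j [-0.18  0.1   2.38  0.22  0.18 -0.14] 0.2220745292328467
```

Emit:
step_arm --moves '[[[0, 0, -0.12], [0, 0, 0], -1], [[0, 0, -0.24], [0, 0, 0], -1], [[0, 0, -0.38], [0, 0, 0], -1], [[0, 0, -0.38], [0, 0, 0], -1], [[0, 0, -0.38], [0, 0, 0], -1]]'

```text
clock: 10.4
eef_pos: [470.8, -72.8, 131.4]
tcp_rot: [2.654, 0.065, 1.591]
contact_force: [2.4, -3.5, 1.9]
opening: 0.225
grasp_force: 80.5
```

```bash
python3 st.py; python3 -c "
from h import *
a=imaging.grab_frame('top');b=imaging.grab_frame('scene')
s=cv2.hconcat([cv2.resize(a[165:240,360:425],None,fx=6,fy=6,interpolation=cv2.INTER_CUBIC),cv2.resize(b[130:205,255:320],None,fx=6,fy=6,interpolation=cv2.INTER_CUBIC)])
cv2.imwrite('pics/k3.png',s[:,:,::-1])"
```

```text
tip-slot up,lat,ax [1.0, 0.5, -4.9] F tool xyz [-3.7  2.9 -0.4] T tool [-0.33 -0.63  0.02] ang 98.05327625517162 j [-0.18  0.1   2.38  0.22  0.18 -0.43] 0.22494537378640966
```

View pics/k3.png

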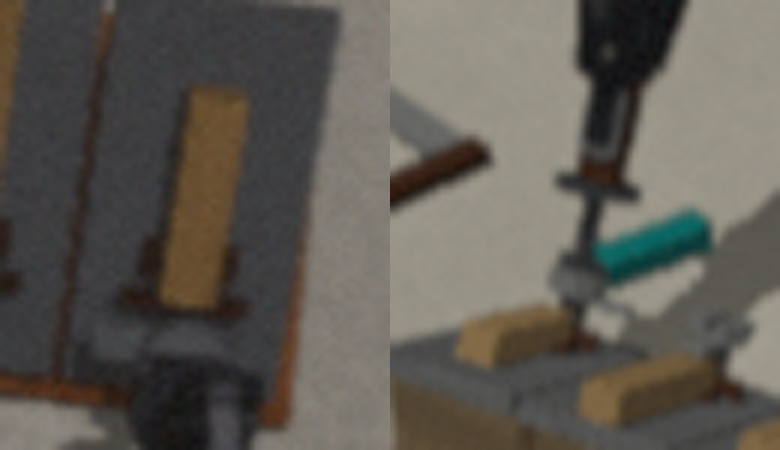

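The tongue now points left at top crop (100,340), square to the stick and clear of it. Retracting.

Emit:
step_arm --moves '[[[0, 0, 0.1], [0, 0, 0], -1], [[0, 0, 0.1], [0, 0, -0.02], -1], [[0, 0, 0.1], [0, 0, -0.05], -1], [[0, 0, 0.1], [0, 0, -0.15], -1], [[0, 0, 0.1], [0, 0, -0.35], -1], [[0, 0, 0.1], [0, 0, -0.5], -1], [[0, 0, 0.1], [0, 0, -0.5], -1]]'

```text
clock: 11.2
eef_pos: [422.4, -67.7, 221.9]
tcp_rot: [2.649, 0.031, 1.525]
contact_force: [0.5, 0.1, -1.3]
opening: 0.228
grasp_force: 80.7
```

```bash
python3 -c "
from h import *
go([524,315,210],[np.pi,0,np.radians(104)])"
```

```text
turn [0.6171, 0.1288, -0.3518] shift [1.9354, 0.3703, 0.1991] | pos [422.4 -67.7 221.9] j [-0.2  -0.19  2.36  0.1   0.48 -0.24] op 19.4 F [ 0.5  0.1 -1.3] t 11.2
```

Emit:
step_arm --moves '[[[0.3, 0.06, -0.17], [0.97, 0.19, 0.08], -1], [[0.3, 0.06, -0.17], [0.97, 0.19, 0.08], -1], [[0.3, 0.06, -0.17], [0.97, 0.19, 0.08], -1], [[0.3, 0.06, -0.17], [0.97, 0.19, 0.08], -1], [[0.3, 0.06, -0.17], [0.97, 0.19, 0.08], -1], [[0.3, 0.06, -0.17], [0.97, 0.19, 0.08], -1]]'

```text
clock: 11.8
eef_pos: [472.0, 125.3, 215.4]
tcp_rot: [2.897, 0.035, 1.67]
contact_force: [0.0, -0.8, -3.0]
opening: 0.223
grasp_force: 80.3
```

```bash
python3 -c "
from h import *
go([524,315,210],[np.pi,0,np.radians(104)])"
```

```text
turn [0.3082, 0.0663, -0.1786] shift [0.9187, 0.343, 0.0807] | pos [472.  125.3 215.4] j [ 0.32  0.04  2.1  -0.12  0.78  0.29] op 19.0 F [ 0.  -0.8 -3. ] t 11.8
```

Emit:
step_arm --moves '[[[0.31, 0.066, -0.18], [0.92, 0.343, 0.08], -1], [[0.31, 0.066, -0.18], [0.92, 0.343, 0.08], -1], [[0.31, 0.066, -0.18], [0.92, 0.343, 0.08], -1], [[0.31, 0.066, -0.18], [0.92, 0.343, 0.08], -1], [[0.31, 0.066, -0.18], [0.92, 0.343, 0.08], -1], [[0.31, 0.066, -0.18], [0.92, 0.343, 0.08], -1], [[0.31, 0.066, -0.18], [0.92, 0.343, 0.08], -1]]'

```text
clock: 12.5
eef_pos: [525.3, 311.9, 211.6]
tcp_rot: [3.141, 0.001, 1.811]
contact_force: [0.1, -0.6, -1.0]
opening: 0.231
grasp_force: 80.5
```

```bash
python3 -c "
from h import *
go([524,315,82],[np.pi,0,np.radians(104)])
a=imaging.grab_frame('top');b=imaging.grab_frame('scene')
s=telemetry.sense();t=R.from_euler('xyz',s['tcp_rot']).apply([0,0,73])+s['eef_pos']
print('tip px in crop',(proj('top',t)-[190,170])*5,(proj('scene',t)-[365,135])*5+[375,0])
s=cv2.hconcat([cv2.resize(a[170:245,190:265],None,fx=5,fy=5,interpolation=cv2.INTER_CUBIC),cv2.resize(b[160:235,365:440],None,fx=5,fy=5,interpolation=cv2.INTER_CUBIC)])
cv2.imwrite('pics/k4.png',s[:,:,::-1])"
```

```text
turn [0.0003, 0.0008, -0.0053] shift [0.0172, -0.0025, 0.648] | pos [525.3 311.9 211.6] j [ 0.53  0.35  1.68 -0.    1.11  0.29] op 19.6 F [ 0.1 -0.6 -1. ] t 12.5
tip px in crop [[138.67122305 204.3642547 ]] [[555.81984847 278.56542635]]
```

View pics/k4.png

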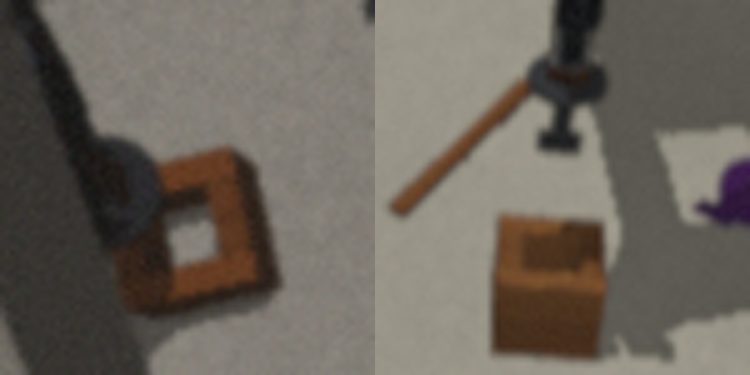

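The key hangs straight: the blade end is at scene crop (558,150) as predicted, and the hole is at (563,250). Lowering it into the stand.

Emit:
step_arm --moves '[[[0, 0, 0], [0.017, -0.002, 0.2], -1], [[0, 0, 0], [0.017, -0.002, 0.33], -1], [[0, 0, 0], [0.017, -0.002, 0.42], -1], [[0, 0, 0], [0.017, -0.002, 0.51], -1], [[0, 0, 0], [0.017, -0.002, 0.58], -1], [[0, 0, 0], [0.017, -0.002, 0.62], -1], [[0, 0, 0], [0.017, -0.002, 0.635], -1], [[0, 0, 0], [0.017, -0.002, 0.64], -1]]'

```text
clock: 13.4
eef_pos: [525.1, 317.2, 84.6]
tcp_rot: [3.139, -0.0, 1.812]
contact_force: [-0.2, 0.6, -2.2]
opening: 0.222
grasp_force: 80.6
```

```bash
python3 st.py
```

```text
tip-slot up,lat,ax [-43.6, 394.1, -43.9] F tool xyz [ 0.6 -0.   2.2] T tool [-0.02  0.   -0.02] ang 107.3211183785458 j [ 0.54  0.5   1.77 -0.    0.86  0.3 ] 0.22201627564466933
```

Not seated yet, so go down a few mm more and watch the force.

Emit:
step_arm --moves '[[[0, 0, 0], [0, -0.004, 0.004], -1], [[0, 0, 0], [0, -0.004, 0.008], -1], [[0, 0, 0], [0, -0.004, 0.012], -1]]'

```text
clock: 13.7
eef_pos: [524.4, 317.3, 82.6]
tcp_rot: [3.138, -0.001, 1.812]
contact_force: [-1.1, -2.1, 9.5]
opening: 0.225
grasp_force: 82.0
```

Emit:
step_arm --moves '[[[0, 0, 0], [0, 0, 0], -0.3], [[0, 0, 0], [0, 0, 0], 0.0], [[0, 0, 0], [0, 0, 0], 0.2], [[0, 0, 0], [0, 0, 0], 0.2], [[0, 0, 0], [0, 0, -0.1], 0.2], [[0, 0, 0], [0, 0, -0.3], 0.2], [[0, 0, 0], [0, 0, -0.5], 0.2], [[0, 0, 0], [0, 0, -0.65], 0.2]]'

```text
clock: 14.5
eef_pos: [524.3, 317.3, 214.5]
tcp_rot: [3.138, -0.001, 1.812]
contact_force: [1.0, 0.1, 0.4]
opening: 0.599
grasp_force: 0.0
```

```bash
cat >> h.py <<'E'
# stick grasp: tool normal to plate, s mm up-slope of screw axis, TCP n mm above plate
def stickP(s,n): return SLOT-AX*39+UP*s+AX*n
E
python3 -c "
from h import *
q=stickP(65,90)
for a in(0,90,-90,180):go(q,Rt=keyR(np.radians(a)))"
```

```text
turn [-0.5922, 0.4123, 2.3851] shift [-1.942, -0.4231, 0.3368] | pos [524.3 317.3 214.5] j [ 0.54  0.35  1.68 -0.    1.11  0.3 ] op 50.9 F [1.  0.1 0.4] t 14.5
turn [-0.6112, -0.1095, 0.4312] shift [-1.942, -0.4231, 0.3368] | pos [524.3 317.3 214.5] j [ 0.54  0.35  1.68 -0.    1.11  0.3 ] op 50.9 F [1.  0.1 0.4] t 14.5
turn [0.1535, -0.8571, -3.4654] shift [-1.942, -0.4231, 0.3368] | pos [524.3 317.3 214.5] j [ 0.54  0.35  1.68 -0.    1.11  0.3 ] op 50.9 F [1.  0.1 0.4] t 14.5
turn [-0.3757, -0.5397, -1.5278] shift [-1.942, -0.4231, 0.3368] | pos [524.3 317.3 214.5] j [ 0.54  0.35  1.68 -0.    1.11  0.3 ] op 50.9 F [1.  0.1 0.4] t 14.5
```

Emit:
step_arm --moves '[[[-0.19, -0.27, -0.76], [-0.97, -0.21, 0.1], 0.2], [[-0.19, -0.27, -0.76], [-0.97, -0.21, 0.1], 0.2], [[-0.19, -0.27, -0.76], [-0.97, -0.21, 0.1], 0.2], [[-0.19, -0.27, -0.76], [-0.97, -0.21, 0.1], 0.2], [[-0.19, -0.27, -0.76], [-0.97, -0.21, 0.1], 0.2], [[-0.19, -0.27, -0.76], [-0.97, -0.21, 0.1], 0.2]]'

```text
clock: 15.1
eef_pos: [528.9, 117.8, 191.9]
tcp_rot: [3.059, 0.244, 2.4]
contact_force: [0.8, 0.6, 0.8]
opening: 0.598
grasp_force: 0.0
```

```bash
python3 -c "
from h import *
go(stickP(65,75),Rt=keyR(np.pi))"
```

```text
turn [-0.1895, -0.2694, -0.7693] shift [-0.6271, -0.7226, 0.4002] | pos [528.9 117.8 191.9] j [ 0.32  0.18  2.   -0.24  0.79 -0.36] op 50.8 F [0.8 0.6 0.8] t 15.1
```

Emit:
step_arm --moves '[[[-0.19, -0.27, -0.77], [-0.627, -0.723, 0.4], 0.2], [[-0.19, -0.27, -0.77], [-0.627, -0.723, 0.4], 0.2], [[-0.19, -0.27, -0.77], [-0.627, -0.723, 0.4], 0.2], [[-0.19, -0.27, -0.77], [-0.627, -0.723, 0.4], 0.2], [[-0.19, -0.27, -0.77], [-0.627, -0.723, 0.4], 0.2], [[-0.19, -0.27, -0.77], [-0.627, -0.723, 0.4], 0.2], [[-0.19, -0.27, -0.77], [-0.627, -0.723, 0.4], 0.2]]'

```text
clock: 15.8
eef_pos: [544.1, -80.4, 133.1]
tcp_rot: [3.141, 0.49, 3.039]
contact_force: [-0.1, -0.5, 0.4]
opening: 0.596
grasp_force: 0.0
```

```bash
python3 -c "
from h import *
go(stickP(65,5),Rt=keyR(np.pi))"
```

```text
turn [0.0018, 0.0018, 0.0021] shift [0.0088, -0.003, 0.345] | pos [544.1 -80.4 133.1] j [-0.17  0.2   2.24  0.15  0.22 -1.77] op 50.7 F [-0.1 -0.5  0.4] t 15.8
```

Emit:
step_arm --moves '[[[0, 0, 0], [0.009, -0.003, 0.15], 0.2], [[0, 0, 0], [0.009, -0.003, 0.24], 0.2], [[0, 0, 0], [0.009, -0.003, 0.3], 0.2], [[0, 0, 0], [0.009, -0.003, 0.33], 0.2], [[0, 0, 0], [0.009, -0.003, 0.34], 0.2], [[0, 0, 0], [0.009, -0.003, 0.34], 0.2]]'

```text
clock: 16.4
eef_pos: [574.1, -82.9, 72.2]
tcp_rot: [3.141, 0.489, 3.039]
contact_force: [0.5, -0.0, 0.3]
opening: 0.601
grasp_force: 0.0
```

Emit:
step_arm --moves '[[[0, 0, 0], [0, 0, 0], -1], [[0, 0, 0], [0, 0, 0], -1], [[0, 0, 0], [0, 0, 0], -1], [[0, 0, 0], [0, 0, 0], -1], [[0, 0, 0], [0, 0, 0], -1], [[0, 0, 0], [0, 0, 0], -1]]' --squeeze 60

```text
clock: 17.0
eef_pos: [573.3, -83.4, 73.0]
tcp_rot: [3.142, 0.49, 3.039]
contact_force: [-2.6, 3.0, 6.5]
opening: 0.239
grasp_force: 59.5
```

Emit:
step_arm --moves '[[[0, 0, 0], [0, 0, -0.05], -1], [[0, 0, 0], [0, 0, -0.15], -1], [[0, 0, 0], [0, 0, -0.3], -1], [[0, 0, 0], [0, 0, -0.5], -1], [[0, 0, 0], [0, 0, -0.6], -1], [[0, 0, 0], [0, 0, -0.6], -1]]'

```text
clock: 17.6
eef_pos: [517.4, -78.1, 181.2]
tcp_rot: [-3.141, 0.494, 3.039]
contact_force: [-0.0, -0.1, -0.8]
opening: 0.239
grasp_force: 58.8
```

```bash
python3 -c "
from h import *
go([507,-337,150],[np.pi,0,np.radians(175)])"
```

```text
turn [-0.0055, 0.6288, -0.0192] shift [0.0029, -1.2931, 0.1763] | pos [517.4 -78.1 181.2] j [-0.17  0.07  2.25  0.1   0.34 -1.73] op 20.3 F [-0.  -0.1 -0.8] t 17.6
```

Emit:
step_arm --moves '[[[0, 0.3, 0], [0, -0.9, 0.05], -1], [[0, 0.3, 0], [0, -0.9, 0.05], -1], [[0, 0.3, 0], [0, -0.9, 0.05], -1], [[0, 0.3, 0], [0, -0.9, 0.05], -1], [[0, 0.3, 0], [0, -0.9, 0.05], -1]]'

```text
clock: 18.1
eef_pos: [503.4, -261.1, 168.2]
tcp_rot: [-3.141, 0.253, 3.036]
contact_force: [1.0, -0.1, 0.1]
opening: 0.237
grasp_force: 58.9
```

```bash
python3 -c "
from h import *
go([507,-337,100],[np.pi,0,np.radians(175)])
imaging.grab_frame('top');imaging.grab_frame('scene')
for c in('top','scene'):
  for n in('tray','stick_short','stand','key'):print(c,n,[(round(d['conf'],2),d['xy']) for d in imaging.mark_of(c,n)][:3])
print(proj('top',[507,-337,0]),proj('scene',[507,-337,0]),'key',proj('top',[524,315,8]),proj('scene',[524,315,8]))"
```

```text
turn [-0.0038, 0.3227, -0.0239] shift [0.0293, -0.3751, 0.3451] | pos [ 503.4 -261.1  168.2] j [-0.55  0.23  1.99  0.17  0.69 -2.13] op 20.2 F [ 1.  -0.1  0.1] t 18.1
top tray [(0.65, [493.9, 222.7])]
top stick_short [(0.88, [391.0, 267.9]), (0.62, [482.7, 225.9])]
top stand [(0.72, [227.4, 215.8])]
top key [(0.89, [188.4, 254.9]), (0.55, [228.8, 217.8])]
scene tray [(0.7, [216.6, 172.3])]
scene stick_short [(0.72, [296.8, 174.2]), (0.5, [234.0, 147.1])]
scene stand [(0.96, [397.4, 224.2]), (0.61, [298.7, 211.6])]
scene key [(0.71, [395.9, 219.8]), (0.56, [431.6, 203.1])]
[[492.96953312 227.34855099]] [[219.03355749 176.40809394]] key [[230.49455034 217.90151972]] [[398.2535255  223.04696353]]
```

Emit:
step_arm --moves '[[[0, 0.32, -0.02], [0.03, -0.38, 0.2], -1], [[0, 0.32, -0.02], [0.03, -0.38, 0.3], -1], [[0, 0.32, -0.02], [0.03, -0.38, 0.345], -1], [[0, 0.32, -0.02], [0.03, -0.38, 0.345], -1], [[0, 0.32, -0.02], [0.03, -0.38, 0.345], -1]]'

```text
clock: 19.1
eef_pos: [506.8, -333.4, 101.6]
tcp_rot: [-3.14, 0.003, 3.055]
contact_force: [1.2, -0.4, 0.3]
opening: 0.24
grasp_force: 59.0
```

```bash
python3 -c "
from h import *
go([507,-338,14],[np.pi,0,np.radians(175)])"
```

```text
turn [-0.0022, 0.0034, 0.0008] shift [-0.0017, -0.0223, 0.438] | pos [ 506.8 -333.4  101.6] j [-0.58  0.47  1.78 -0.    0.89 -2.07] op 20.4 F [ 1.2 -0.4  0.3] t 19.1
```

Emit:
step_arm --moves '[[[0, 0, 0], [0, -0.022, 0.15], -1], [[0, 0, 0], [0, -0.022, 0.3], -1], [[0, 0, 0], [0, -0.022, 0.37], -1], [[0, 0, 0], [0, -0.022, 0.41], -1], [[0, 0, 0], [0, -0.022, 0.43], -1], [[0, 0, 0], [0, -0.022, 0.43], -1]]'

```text
clock: 19.7
eef_pos: [507.2, -338.9, 16.0]
tcp_rot: [-3.139, 0.003, 3.055]
contact_force: [0.2, 0.0, -0.7]
opening: 0.236
grasp_force: 59.0
```

Emit:
step_arm --moves '[[[0, 0, 0], [0, 0, 0], -0.3], [[0, 0, 0], [0, 0, 0], -0.1], [[0, 0, 0], [0, 0, 0], -0.1], [[0, 0, 0], [0, 0, -0.1], -0.1], [[0, 0, 0], [0, 0, -0.3], -0.1], [[0, 0, 0], [0, 0, -0.55], -0.1], [[0, 0, 0], [0, 0, -0.8], -0.1], [[0, 0, 0], [0, 0, -0.8], -0.1]]'

```text
clock: 20.5
eef_pos: [510.0, -340.8, 182.8]
tcp_rot: [-3.134, 0.013, 3.055]
contact_force: [0.7, -0.2, 0.6]
opening: 0.447
grasp_force: 0.0
```

```bash
python3 -c "
from h import *
go([350,-338,300],[np.pi,0,np.radians(175)])"
```

```text
turn [-0.0101, 0.016, 0.0004] shift [0.7908, -0.0601, -0.5958] | pos [ 510.  -340.8  182.8] j [-0.59  0.38  1.72 -0.    1.03 -2.07] op 38.0 F [ 0.7 -0.2  0.6] t 20.5
```

Move clear of the tray view and check everything with the last picture.

Emit:
step_arm --moves '[[[0, 0, 0], [0.79, 0, -0.5], -0.1], [[0, 0, 0], [0.79, 0, -0.5], -0.1], [[0, 0, 0], [0.79, 0, -0.5], -0.1], [[0, 0, 0], [0.79, 0, -0.5], -0.1], [[0, 0, 0], [0.79, 0, -0.5], -0.1], [[0, 0, 0], [0.79, 0, -0.5], -0.1]]'

```text
clock: 21.1
eef_pos: [348.9, -324.8, 275.3]
tcp_rot: [-3.138, 0.004, 3.054]
contact_force: [-0.1, 0.4, -0.5]
opening: 0.451
grasp_force: 0.0
```

```bash
python3 -c "
from h import *
a=imaging.grab_frame('top');b=imaging.grab_frame('scene')
f=lambda i:cv2.resize(i,(800,300),interpolation=cv2.INTER_CUBIC)
s=cv2.vconcat([f(a[130:280,160:560]),f(b[130:250,180:500])])
cv2.imwrite('pics/end.png',s[:,:,::-1])"
```

```text
(no output)
```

View pics/end.png

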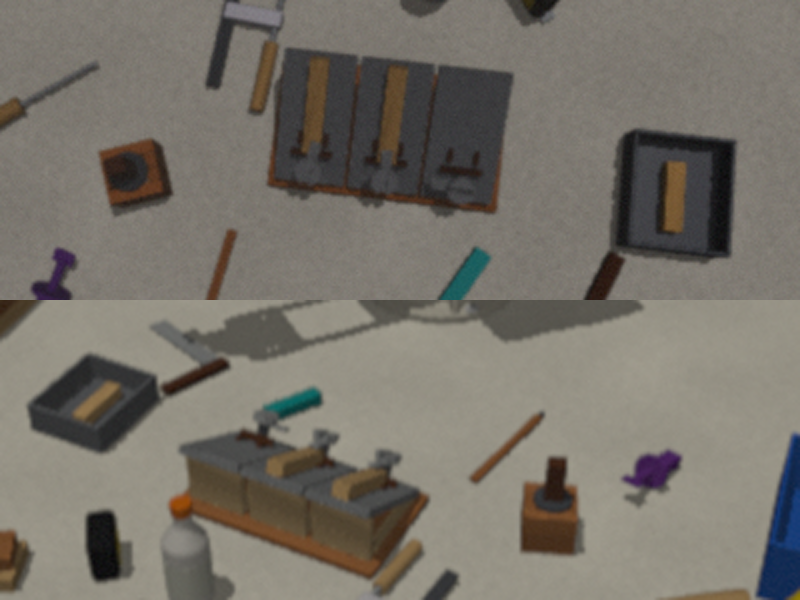

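The last picture shows all as intended:
- **Short stick:** lying in the tray at (675,195).
- **Key:** upright in its stand at (553,480).
- **Screw:** tongue square in the empty station.
- **Good sticks:** still held as they were.

The purple look-alike had already changed its pose by t = 2.8 s, with the arm more than 190 mm up and no contact felt.

```bash
python3 -c "
from rig import r
print(r.sign_off())"
```

```text
the job is handed in; nothing more can be done
None
```

The job is handed in: the last picture shows the short stick in the scrap tray, its screw turned about a quarter turn open, the key upright in its stand and both good sticks still held; the purple look-alike key shifted early on without the arm touching it, and the sign-off gave no verdict.

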